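# Index the scanned part by three clicks

## Robot

A 6-joint arm with a two-finger parallel gripper is mounted at the origin on the work surface. World frame = base frame: x ahead of the robot, y to its left, z up, the work surface at z = 0. Lengths are in m, angles in rad, forces in N, time in s.
With the tool pointing down it reaches from about 0.425 to 0.95 m from the base axis. Payload 3.5 kg.
Tool frame: the origin (TCP) lies at the very end of the fingers, on their centre line; the grasp point (between the pads) lies ctrl.grip_point_offset behind it (ctrl.grip_point_offset is the distance from the TCP to the grasp point, in m); z points along the fingers, y is the direction in which the jaws open and shut (so a half turn about z gives the same grasp; the last joint's range is limited). The gripper opens to 85 mm and grips with 20 to 120 N. Pads are 22 mm wide; open, the fingers measure 114 mm over their backs; the gripper's body (76 mm by 85 mm) begins 54 mm behind the grasp point. The pads swing forward as they close: fully open they stand 13 mm farther back than shut.
Start: joints at [1.174, 0.286, 1.577, -0, 1.279, -0.15], TCP at [0.165, 0.655, 0.231] pointing down, gripper open.
Joint ranges: [-2.77, 2.77], [-0.9, 2.22], [0.21, 2.48], [-1.53, 4.67], [0.24, 2.81], [-2.84, 2.84]. Speed limits (rad/s): [2.79, 2.79, 3.14, 3.14, 3.14, 3.14].

## Interface

Orientations are given as a unit quaternion [x, y, z, w].
In Python, from plant import telemetry, imaging, ticket, finder, ctrl gives the robot as it stands. The module is installed in compiled form; this text tells all that it offers.
- The arm moves only by the shell command python3 -m crank 'ROWS' [FORCE]. ROWS is JSON, a list of rows, each a list of 7 numbers: the shift along the tool's x, y, z scaled (see below), then the turn, a rotation vector about the tool's x, y, z scaled (see below), then the opening, from 0 (shut) to 1 (fully open). A call has 1 to 12 rows; each row is the pose to reach, as a shift and turn from the pose commanded when the call began, along the tool's axes at that moment; what a row does not reach only later rows make up. The controller multiplies each number of a shift by 0.15 m and each number of a turn by 90 degrees. A row lasts 1/10 s, in which the tool goes at most 50 mm and 8.59 degrees, less where a joint would pass 70% of its speed; a pose out of reach is approached as far as the arm can. A call with a number of a shift or a turn outside -1 to 1 is refused whole. A call with a gripper value outside its range is refused whole. The fingers move at their own pace and stop on an object; FORCE is the grip in N (left out, the last holds). Time passes only in rows, so rows that repeat a pose let the fingers close. It gives the time, the measured TCP pose, the force and the opening at its end, in the units of the state.
- telemetry.get_state(): the state, without advancing time (a new reading comes with each control period).
- imaging.read_camera(name): name is "side" or "top"; returns a dict with "pixels" (480x640x3 uint8, red, green, blue), "vfov" (degrees; the focal length in pixels is half the picture's height over the tangent of half this angle, whatever the lens; pixels are square), "cx", "cy" (the principal point, pixels), "distortion" ([k1, k2, p1, p2, k3] as OpenCV has them; the pictures are not rectified), "rvec" (rotation vector, rad) and "tvec" (3), from world to camera coordinates, as OpenCV has them. Camera axes: x right, y down, z forward; pixel columns grow to the right and rows downward; lengths in m; the calibration is good to about 2 mm. A picture is of the moment at which its call begins. There is no depth.
- ticket.sign_off(): hands the job in, once; it reports no verdict.
Trained networks look in a picture, given as the dict that the camera call returned (one of the last four; its "shot" number tells which), for a name from the list of things; names that differ only in an ending like _2 or _b are one class to them, and where a whole thing is asked for, a point or a joint stands for the part that bears it (a point fixed in the world has none). Each returns a list of dicts, best first, with "confidence" (0 to 1); they miss things now and then, are a little off and sometimes report something else, mostly with a low value. They report only what shows in the picture. A call takes as long as a camera call.
- finder.masks_of(label, picture): "pixels" (480x640 bool, what is visible of it) and "extent" ([left, top, right, bottom] in pixels, round what is visible of it).
- finder.pinpoint(label, picture): "location" ([row, column] in pixels: a listed point, or the origin of a listed thing).
The state is a dict: "time": time; "qpos": joint angles; "dq": joint speeds; "joint_efforts": joint torques, N m; "eef_pos": TCP position; "tcp_rot": TCP orientation; "contact_force": force on the tool from outside, world axes, zero at the start; "wrist_torque": the same for the moment, N m; "opening": opening from 0.0 (shut) to 1.0 (fully open).
Only numpy, scipy, OpenCV 4.12 (cv2) and the standard library are available. Lean on these libraries where they do the work, as an engineer would, in place of code of your own. Each camera call takes 0.05 s, during which the arm holds its last target.

## Task

Two hand indexing tables stand on the scanner's base plate: one carries a machined steel block near its rim, the other is empty. For the next scan, turn the table with the block three clicks clockwise, seen from above, let it rest in that click and let go of it. Leave the empty table as it is.

Things in the scene. Friction and masses are not known exactly. Their poses are not given: they have to be found in the camera images.
- index_grip (a point): Centre of the wing handle of the table to turn: a black upright bar, 46 mm long, 14 mm thick, 40 mm high, on the middle of an aluminium disc. The point lies on the turning axis, 26 mm above the disc's top face, 14 mm below the bar's top. z is up; x runs level along the bar towards the steel block and turns with the disc. Grip the bar across its 14 mm (along y).
- index_rim (a point): Point on the top face of the same disc (150 mm across, 62 mm above the work surface, on a dark round base 160 mm across, fixed on the grey 20 mm thick plate), 58 mm from the axis along the bar. On it, bolted down, stands the machined steel block, 22 by 24 mm and 32 mm high, 24 mm clear of the bar's end. Turns with the disc.
- index (a joint): Angle of that disc, rad, 0 where it starts (resting in a click), growing clockwise seen from above. A spring detent holds it at every 0.419 rad (24 degrees) either way: ..., -0.419, 0, 0.419, 0.838, 1.257, 1.676, ...; 15 white marks round the base; stops at -2.3 and 2.3. About 0.2 N m takes it out of a click; let go within 8 degrees of a click it snaps in. Three clicks: 72 degrees, one grasp.
- spare_rim (a point): Same point of the other indexing table, alike but without a block, to be left alone: on its disc's top face, 58 mm from its axis. z is up, x points away from its axis.

How it is judged:
By the outcome, as a careful person would: the job done as asked, in the order asked, and still so for the second after the job is handed in, with the robot touching nothing.
It also fails if it takes over 32 s, if anything falls off the work surface, if the arm or the gripper's body presses on something with over 40 N, if the wrist force passes 120 N, or if a joint passes its speed limit or range.

## Working session

There is one attempt and no reset: what is moved stays moved. The work goes in short steps, Python scripts to look and compute and a shell command to move; the robot and the scene stay as the last step left them, time stands still between calls to the robot, and variables do not carry over. Pictures are saved under pics/ and viewed, and the job is handed in when it is done.

```bash
mkdir -p pics; cat > h.py <<'E'
import numpy as np, cv2
from scipy.spatial.transform import Rotation as R
from plant import telemetry, imaging, ticket, finder, ctrl
def K(p):
    f=240/np.tan(np.radians(p["vfov"])/2); return np.array([[f,0,p["cx"]],[0,f,p["cy"]],[0,0,1]])
def ray(p,rc):
    u=cv2.undistortPoints(np.array([[[rc[1],rc[0]]]],float),K(p),np.array(p["distortion"]))[0,0]
    Rm=cv2.Rodrigues(np.array(p["rvec"],float))[0]; c=-Rm.T@np.array(p["tvec"]); d=Rm.T@np.array([u[0],u[1],1]); return c,d/np.linalg.norm(d)
def atz(p,rc,z):
    c,d=ray(p,rc); return c+d*(z-c[2])/d[2]
def proj(p,X):
    q=cv2.projectPoints(np.array(X,float).reshape(-1,3),np.array(p["rvec"],float),np.array(p["tvec"],float),K(p),np.array(p["distortion"],float))[0].reshape(-1,2); return q
def save(p,n): cv2.imwrite("pics/"+n,cv2.cvtColor(p["pixels"],cv2.COLOR_RGB2BGR))
E
python3 - <<'E'
from h import *
np.set_printoptions(precision=4,suppress=True)
s=telemetry.get_state(); print(s); print(ctrl.grip_point_offset)
Z={"index_grip":0.088,"index_rim":.062,"spare_rim":.062}
for n in("top","side"):
    p=imaging.read_camera(n); save(p,n+"0.png"); print(n,p["vfov"],p["cx"],p["cy"],p["distortion"],ray(p,[240,320]))
    for l in Z:
        for d in finder.pinpoint(l,p)[:4]: print(l,d["confidence"],d["location"],atz(p,d["location"],Z[l]))
E
```

```text
{'time': 0.0, 'qpos': array([ 1.174 ,  0.2872,  1.5782, -0.    ,  1.2786, -0.15  ]), 'dq': array([-0.    ,  0.0001, -0.0015, -0.001 ,  0.0013,  0.0004]), 'joint_efforts': array([ -0.0014, -40.5991, -29.2626,  -0.0002,   0.0059,   0.    ]), 'eef_pos': array([0.1646, 0.6539, 0.2299]), 'tcp_rot': array([ 0.1231,  0.9924, -0.0012, -0.0003]), 'contact_force': array([ 0.3359, -0.8338, -0.1095]), 'wrist_torque': array([-0.0122,  0.0066, -0.0204]), 'opening': 1.0010710234907574}
0.0187
top 47.688469708019554 318.0712407237374 243.61886714116375 [0.0294 0.     0.     0.     0.    ] (array([0.5474, 0.0125, 0.9235]), array([ 0.011 ,  0.002 , -0.9999]))
index_grip 0.63 [290.8, 483.0] [ 0.4798 -0.2357  0.088 ]
index_rim 0.69 [259.8, 508.7] [ 0.5268 -0.2836  0.062 ]
index_rim 0.27 [214.6, 148.5] [0.596  0.2862 0.062 ]
spare_rim 0.79 [215.8, 147.7] [0.5941 0.2875 0.062 ]
side 46.84380379629888 319.2571023654644 234.72806142385545 [-0.1764  0.      0.      0.      0.    ] (array([ 0.5365, -0.7113,  0.6168]), array([ 0.0588,  0.8197, -0.5698]))
index_grip 0.74 [372.7, 251.5] [ 0.4857 -0.2374  0.088 ]
index_rim 0.85 [416.1, 286.8] [ 0.5281 -0.2869  0.062 ]
spare_rim 0.62 [184.5, 314.2] [0.5952 0.2875 0.062 ]
```

View pics/top0.png

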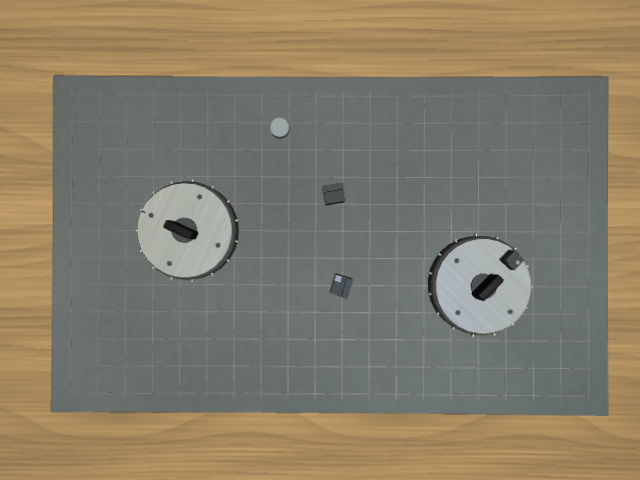

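View pics/side0.png

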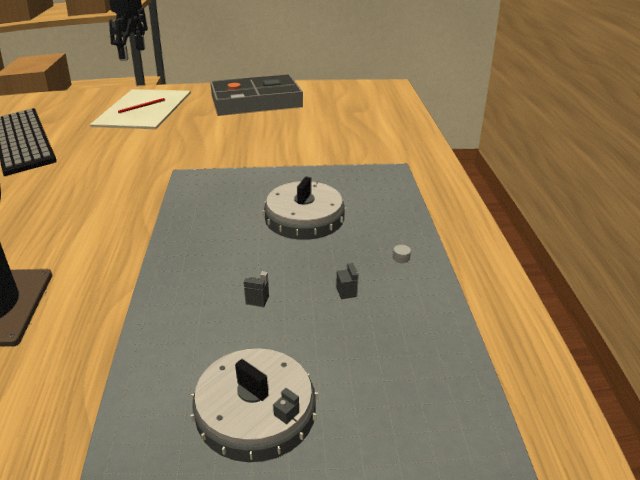

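The top view shows the table with the block at the right, axis near (row 287, col 483) and block near (260, 510). The empty table is at the left, near (230, 185). In the side view the block table is the near one. I'll refine the axis and bar angle from the disc outline.

```bash
python3 - <<'E'
from h import *
np.set_printoptions(precision=4,suppress=True)
from scipy.optimize import least_squares
p=imaging.read_camera("top")
for l in("index_grip","index_rim"):
    for d in finder.masks_of(l,p)[:2]: print(l,d["confidence"],d["extent"],d["pixels"].sum())
g=cv2.cvtColor(p["pixels"],cv2.COLOR_RGB2GRAY)
m=(g>140).astype(np.uint8); m[:, :400]=0; m[:, 550:]=0; m[:220]=0; m[350:]=0
m=cv2.morphologyEx(m,cv2.MORPH_OPEN,np.ones((5,5)))
c=max(cv2.findContours(m,cv2.RETR_EXTERNAL,cv2.CHAIN_APPROX_NONE)[0],key=cv2.contourArea)
X=np.array([atz(p,[q[0][1],q[0][0]],.062)[:2] for q in c])
r=least_squares(lambda v:np.hypot(X[:,0]-v[0],X[:,1]-v[1])-v[2],[.48,-.236,.075],loss="soft_l1",f_scale=.001).x
print("circle",r)
# bar top
b=np.zeros_like(g); b[265:310,465:512]=1
b=((g<38)&(b>0)).astype(np.uint8)
n,L,st,ce=cv2.connectedComponentsWithStats(b); k=1+np.argmax(st[1:,4]); print(st[k],ce[k])
cc=cv2.findContours((L==k).astype(np.uint8),cv2.RETR_EXTERNAL,cv2.CHAIN_APPROX_NONE)[0][0]
W=np.array([atz(p,[q[0][1],q[0][0]],.102)[:2] for q in cc]).astype(np.float32)
print(cv2.minAreaRect(W*1000))
im=cv2.cvtColor(p["pixels"],cv2.COLOR_RGB2BGR)[220:350,420:550]
cv2.imwrite("pics/zoom.png",cv2.resize(im,None,fx=4.5,fy=4.5,interpolation=cv2.INTER_CUBIC))
for n in ["side"]:
    q=imaging.read_camera(n)
    ov=cv2.cvtColor(q["pixels"],cv2.COLOR_RGB2BGR)
    t=np.linspace(0,2*np.pi,60)
    C=np.c_[r[0]+.075*np.cos(t),r[1]+.075*np.sin(t),0*t+.062]
    for a in proj(q,C): cv2.circle(ov,tuple(int(round(x)) for x in a),1,(0,0,255),-1)
    for th in (-45,):
        u=np.array([np.cos(np.radians(th)),np.sin(np.radians(th))]);v=np.array([-u[1],u[0]])
        B=[[*(r[:2]+a*.023*u+b*.007*v),.102] for a,b in((1,1),(1,-1),(-1,-1),(-1,1))]+[[*(r[:2]+.058*u),.062]]
        for a in proj(q,B): cv2.circle(ov,tuple(int(round(x)) for x in a),2,(0,255,0),-1)
    cv2.imwrite("pics/side_ov.png",cv2.resize(ov[330:470,180:330],None,fx=4,fy=4))
E
```

```text
index_grip 0.65 [432.7, 240.8, 531.7, 333.8] 7116
index_rim 0.64 [434.1, 237.5, 530.9, 332.4] 7134
circle [ 0.4854 -0.2432  0.0734]
[472 275  31  26 244] [484.1639 286.2459]
((487.0559997558594, -237.11953735351562), (20.100543975830078, 46.75370407104492), 45.38822937011719)
```

View pics/zoom.png

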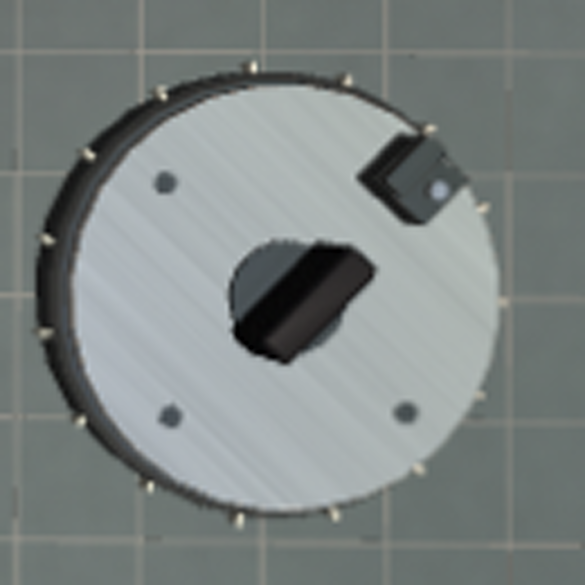

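View pics/side_ov.png

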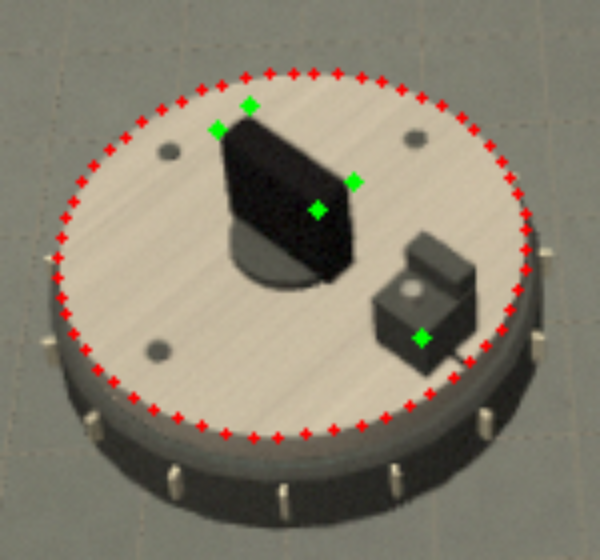

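```bash
python3 -m crank '[[-0.35,-0.14,0,0,0,0.09,1],[-0.7,-0.27,0,0,0,0.18,1],[-0.95,-0.37,0,0,0,0.27,1],[-0.95,-0.37,0,0,0,0.343,1],[-0.95,-0.37,0,0,0,0.343,1]]'
cat > to.py <<'E'
import sys
from h import *
np.set_printoptions(precision=4,suppress=True)
s=telemetry.get_state(); P=s["eef_pos"]; r=R.from_quat(s["tcp_rot"]); M=r.as_matrix()
print("t",s["time"],"P",P,"yaw",np.degrees(np.arctan2(M[1,0],M[0,0])),"tilt",M[:,2],"F",s["contact_force"],"T",s["wrist_torque"],"op",s["opening"])
for a in sys.argv[1:]:
    t=np.array(eval(a)); print(t,(M.T@(t-P))/.15)
E
python3 to.py .42,.43,.23 .5,.28,.23 .53,.13,.23
```

```text
time: 1.1
eef_pos: [0.291, 0.565, 0.2315]
tcp_rot: [0.384, 0.923, 0.0, -0.0]
contact_force: [0.2, -0.6, 0.3]
opening: 1.0
t 1.1 P [0.291  0.565  0.2315] yaw 134.82820845437698 tilt [ 0.0001  0.0003 -1.    ] F [ 0.2241 -0.6485  0.3408] T [-0.0306  0.0265  0.0064] op 0.9996905693685907
[0.42 0.43 0.23] [-1.2444 -0.0247  0.0099]
[0.5  0.28 0.23] [-2.3296 -0.3514  0.0097]
[0.53 0.13 0.23] [-3.1799 -0.9146  0.0094]
```

```bash
python3 -m crank '[[-0.33,0,0,0,0,0,1],[-0.66,-0.01,0,0,0,0,1],[-1,-0.03,0,0,0,0,1]]'
python3 -m crank '[[-0.3,-0.08,0,0,0,0,1],[-0.6,-0.17,0,0,0,0,1],[-0.9,-0.27,0,0,0,0,1],[-1,-0.35,0,0,0,0,1]]'
python3 to.py .53,.13,.23 .53,0,.23 .51,-.12,.23 .4853,-.2428,.23
```

```text
time: 1.4
eef_pos: [0.3915, 0.4574, 0.2315]
tcp_rot: [0.38, 0.925, 0.0, 0.0]
contact_force: [1.0, -0.5, -0.5]
opening: 1.003
time: 1.8
eef_pos: [0.4619, 0.3122, 0.2316]
tcp_rot: [0.382, 0.924, 0.0, 0.001]
contact_force: [0.0, 0.6, 0.7]
opening: 0.999
t 1.8 P [0.4619 0.3122 0.2316] yaw 135.05200728480455 tilt [ 0.001  -0.0004 -1.    ] F [0.0371 0.6251 0.7272] T [-0.0057 -0.0144  0.0324] op 0.9994939508296323
[0.53 0.13 0.23] [-1.1794 -0.5393  0.0115]
[0.53 0.   0.23] [-1.7917 -1.1527  0.0118]
[ 0.51 -0.12  0.23] [-2.2625 -1.8131  0.012 ]
[ 0.4853 -0.2428  0.23  ] [-2.7243 -2.5088  0.0121]
```

```bash
python3 -m crank '[[-0.27,-0.15,0,0,0,0,1],[-0.52,-0.33,0,0,0,0,1],[-0.77,-0.55,0,0,0,0,1],[-1,-0.75,0,0,0,0,1]]'
python3 -m crank '[[-0.23,-0.22,0,0,0,0,1],[-0.45,-0.45,0,0,0,0,1],[-0.68,-0.7,0,0,0,0,1],[-0.9,-0.95,0,0,0,0,1],[-0.9,-0.95,0,0,0,0,1]]'
python3 to.py .4853,-.2428,.23
```

```text
time: 2.2
eef_pos: [0.4869, 0.1279, 0.2316]
tcp_rot: [0.381, 0.925, 0.0, 0.0]
contact_force: [1.2, 0.4, -0.4]
opening: 1.001
time: 2.7
eef_pos: [0.4817, -0.0716, 0.2318]
tcp_rot: [0.384, 0.923, -0.001, 0.001]
contact_force: [0.0, 0.6, 0.3]
opening: 1.005
t 2.7 P [ 0.4817 -0.0716  0.2318] yaw 134.8244849297078 tilt [ 0.0008 -0.0019 -1.    ] F [0.0062 0.6171 0.2599] T [ 0.0026 -0.0257 -0.0301] op 1.0049753225759521
[ 0.4853 -0.2428  0.23  ] [-0.8263 -0.7876  0.0142]
```

```bash
python3 -m crank '[[-0.22,-0.21,0,0,0,0,1],[-0.44,-0.42,0,0,0,0,1],[-0.65,-0.62,0,0,0,0,1],[-0.82,-0.785,0,0,0,0,1],[-0.82,-0.785,0,0,0,0,1],[-0.82,-0.785,0,0,0,0,1]]'
python3 to.py .4853,-.2428,.13
python3 - <<'E'
from h import *
p=imaging.read_camera("side"); save(p,"side1.png")
im=cv2.cvtColor(p["pixels"],cv2.COLOR_RGB2BGR)
cv2.imwrite("pics/side1z.png",cv2.resize(im[180:480,100:420],None,fx=2,fy=2))
E
```

```text
time: 3.3
eef_pos: [0.4859, -0.237, 0.2312]
tcp_rot: [0.382, 0.924, 0.0, -0.0]
contact_force: [0.5, 1.2, -0.6]
opening: 0.999
t 3.3 P [ 0.4859 -0.237   0.2312] yaw 135.08683545748792 tilt [-0.0002  0.0011 -1.    ] F [ 0.4536  1.1711 -0.5552] T [-0.0057 -0.0238 -0.0035] op 0.9989355112072489
[ 0.4853 -0.2428  0.13  ] [-0.0253 -0.0307  0.6743]
```

View pics/side1z.png

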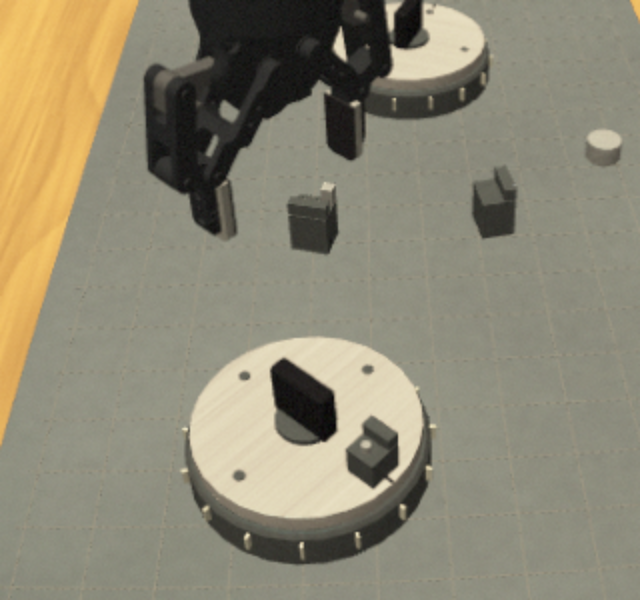

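The gripper is above the block table, with the jaws opening across the bar. The bar is at about (400, 305) in the crop. Descending now.

```bash
python3 -m crank '[[-0.025,-0.025,0.25,0,0,0,1],[-0.025,-0.025,0.5,0,0,0,1],[-0.025,-0.025,0.75,0,0,0,1],[-0.025,-0.025,0.75,0,0,0,1],[-0.025,-0.025,0.75,0,0,0,1]]'
python3 to.py .4853,-.2428,.070
python3 - <<'E'
from h import *
for n in("side","top"):
    p=imaging.read_camera(n)
    im=cv2.cvtColor(p["pixels"],cv2.COLOR_RGB2BGR)
    im=im[250:480,130:390] if n=="side" else im[200:370,380:600]
    cv2.imwrite(f"pics/{n}2z.png",cv2.resize(im,None,fx=2.5,fy=2.5))
E
```

```text
time: 3.85
eef_pos: [0.4857, -0.2416, 0.1191]
tcp_rot: [0.382, 0.924, 0.0, -0.001]
contact_force: [0.1, 0.1, 0.8]
opening: 1.002
t 3.85 P [ 0.4857 -0.2416  0.1191] yaw 135.13112187841713 tilt [-0.0008  0.0008 -1.    ] F [0.1111 0.0819 0.7874] T [ 0.0215  0.0006 -0.0192] op 1.001668968511626
[ 0.4853 -0.2428  0.07  ] [-0.0043 -0.0073  0.327 ]
```

View pics/side2z.png

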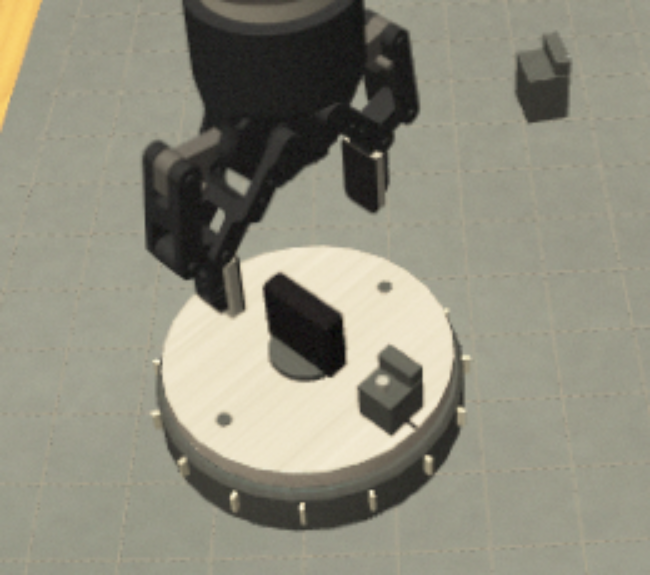

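View pics/top2z.png

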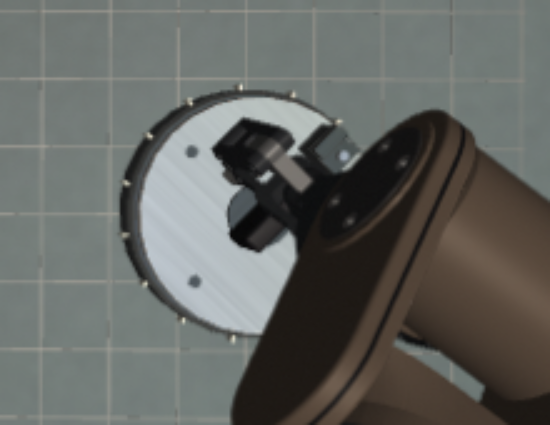

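The jaws straddle the bar on both sides and are clear of the block. I'll go down and close gently.

```bash
python3 -m crank '[[-0.004,-0.005,0.16,0,0,0,1],[-0.004,-0.005,0.33,0,0,0,1],[-0.004,-0.005,0.33,0,0,0,1],[-0.004,-0.005,0.33,0,0,0,0.5],[-0.004,-0.005,0.33,0,0,0,0.3]]' 40
python3 to.py .4853,-.2428,.0695
python3 -m crank '[[0,0,0,0,0,0,0.2],[0,0,0,0,0,0,0.1],[0,0,0,0,0,0,0],[0,0,0,0,0,0,0],[0,0,0,0,0,0,0],[0,0,0,0,0,0,0]]' 40
python3 to.py .4853,-.2428,.0695
```

```text
time: 4.45
eef_pos: [0.4868, -0.2451, 0.0719]
tcp_rot: [0.383, 0.924, -0.001, 0.002]
contact_force: [0.1, -0.1, -0.1]
opening: 0.688
t 4.45 P [ 0.4868 -0.2451  0.0719] yaw 135.00255416867833 tilt [ 0.0035 -0.0027 -1.    ] F [ 0.0624 -0.094  -0.1371] T [ 0.0231  0.0293 -0.0013] op 0.6880458915193621
[ 0.4853 -0.2428  0.0695] [0.0179 0.0038 0.0161]
time: 5.05
eef_pos: [0.4859, -0.2441, 0.0702]
tcp_rot: [0.383, 0.924, 0.0, 0.001]
contact_force: [0.9, 3.0, 5.6]
opening: 0.156
t 5.05 P [ 0.4859 -0.2441  0.0702] yaw 135.01097674380344 tilt [ 0.0013 -0.0002 -1.    ] F [0.9406 2.99   5.6365] T [ 0.4715 -0.148   0.2504] op 0.15599170722454242
[ 0.4853 -0.2428  0.0695] [0.009  0.0029 0.0048]
```

Fingers stopped at 0.156 × 85 ≈ 13 mm, which matches the 14 mm bar, with small forces. Turning 72° clockwise, which is +0.8 about tool z.

```bash
python3 -m crank '[[0,0,0,0,0,0,0],[0,0,0,0,0,0.08,0],[0,0,0,0,0,0.16,0],[0,0,0,0,0,0.24,0],[0,0,0,0,0,0.32,0],[0,0,0,0,0,0.4,0],[0,0,0,0,0,0.48,0],[0,0,0,0,0,0.56,0],[0,0,0,0,0,0.64,0],[0,0,0,0,0,0.72,0],[0,0,0,0,0,0.8,0],[0,0,0,0,0,0.8,0]]' 70
python3 -m crank '[[0,0,0,0,0,0,0],[0,0,0,0,0,0,0],[0,0,0,0,0,0,0]]'
python3 to.py
cat > look.py <<'E'
import sys
from h import *
for n in("side","top"):
    p=imaging.read_camera(n)
    im=cv2.cvtColor(p["pixels"],cv2.COLOR_RGB2BGR)
    im=im[250:480,130:390] if n=="side" else im[200:370,380:600]
    cv2.imwrite(f"pics/{n}{sys.argv[1]}z.png",cv2.resize(im,None,fx=2.5,fy=2.5))
    for d in finder.pinpoint("index_rim",p)[:2]:
        X=atz(p,d["location"],.062); v=X[:2]-[.4853,-.2428]; print(n,d["confidence"],d["location"],X,np.degrees(np.arctan2(v[1],v[0])),np.hypot(*v))
E
python3 look.py 3
```

```text
time: 6.25
eef_pos: [0.485, -0.2442, 0.0703]
tcp_rot: [0.853, 0.522, -0.001, -0.0]
contact_force: [-3.5, 2.6, 8.0]
opening: 0.156
time: 6.55
eef_pos: [0.485, -0.2442, 0.0703]
tcp_rot: [0.852, 0.523, -0.001, -0.0]
contact_force: [-2.9, 2.2, 8.1]
opening: 0.154
t 6.55 P [ 0.485  -0.2442  0.0703] yaw 63.03617918503951 tilt [-0.0014 -0.0002 -1.    ] F [-2.8931  2.2073  8.0591] T [0.2535 0.3927 0.1518] op 0.1535222470481044
side 0.82 [426.6, 232.1] [ 0.46208928 -0.29968679  0.062     ] -112.1962412286257 0.061439759989580615
```

View pics/side3z.png

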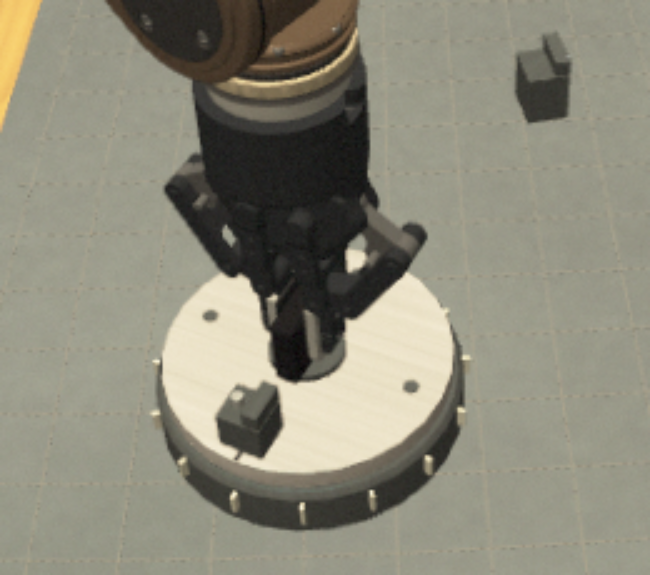

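The bar and block turned with the tool: the block is now at the front left of the disc, about (420, 250) in the crop. The tool yaw went from 135° to 63°. Next I release, wait, and rise.

```bash
python3 -m crank '[[0,0,0,0,0,0,0.3],[0,0,0,0,0,0,0.6],[0,0,0,0,0,0,1],[0,0,0,0,0,0,1],[0,0,0,0,0,0,1],[0,0,0,0,0,0,1],[0,0,0,0,0,0,1]]'
python3 -m crank '[[0,0,-0.15,0,0,0,1],[0,0,-0.35,0,0,0,1],[0,0,-0.65,0,0,0,1],[0,0,-1,0,0,0,1],[0,0,-1,0,0,0,1]]'
python3 to.py .54,0,.25; python3 look.py 4
```

```text
time: 7.45
eef_pos: [0.4853, -0.2441, 0.0693]
tcp_rot: [0.853, 0.522, -0.0, 0.0]
contact_force: [0.2, 0.4, 0.1]
opening: 1.0
time: 7.95
eef_pos: [0.4888, -0.2466, 0.2282]
tcp_rot: [0.853, 0.522, 0.003, 0.007]
contact_force: [0.3, 0.4, 0.8]
opening: 0.999
t 7.95 P [ 0.4888 -0.2466  0.2282] yaw 63.0005720951899 tilt [ 0.0124 -0.0095 -0.9999] F [0.2634 0.4258 0.7643] T [ 0.0241 -0.0175  0.0356] op 0.998610186259366
[0.54 0.   0.25] [ 1.6196 -0.4397 -0.1567]
side 0.86 [425.2, 234.3] [ 0.46464671 -0.29771085  0.062     ] -110.61248776550387 0.058666511822420664
top 0.58 [301.7, 514.9] [ 0.46083721 -0.29332442  0.062     ] -115.83522480368664 0.05613505948263016
```

View pics/side4z.png

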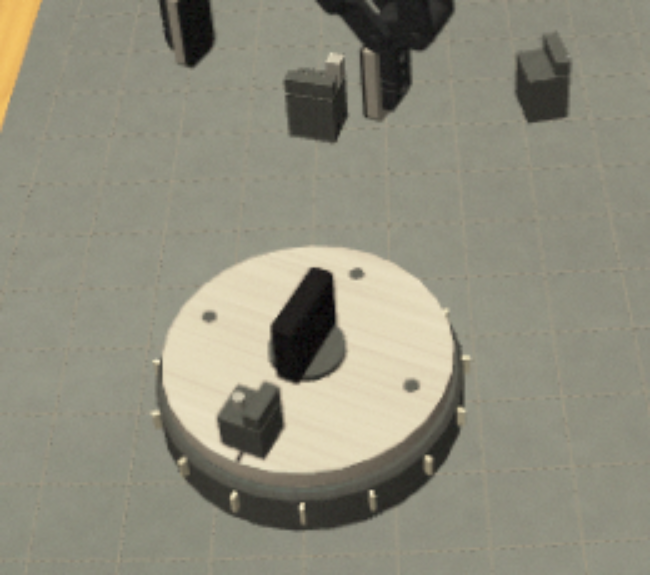

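View pics/top4z.png

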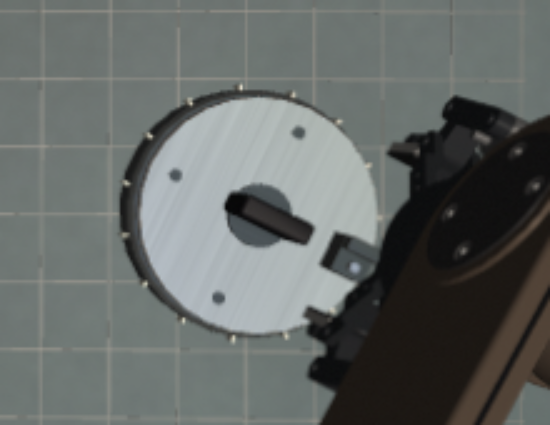

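The gripper is clear, the bar and block are in the new position. I'll check the turned angle from the four disc fixings before and after.

```bash
python3 - <<'E'
from h import *
p=imaging.read_camera("top"); c=np.array([.4853,-.2430])
def A(l,o,s):
    out=[]
    for x,y in l:
        w=atz(p,[o[1]+(y+.5)/s-.5,o[0]+(x+.5)/s-.5],.062)[:2]-c; out.append((np.degrees(np.arctan2(w[1],w[0])),np.hypot(*w)))
    return np.array(out)
a=A([(164,183),(170,416),(406,412)],(420,220),4.5); b=A([(299,132),(176,175),(218,298)],(380,200),2.5)
print(a.round(1).tolist(),b.round(1).tolist())
for i in a[:,0]: print([round((j-i+180)%360-180,1) for j in b[:,0]])
print(telemetry.get_state()["time"])
E
```

```text
[[46.1, 0.1], [136.2, 0.1], [-132.9, 0.1]] [[-26.0, 0.1], [63.7, 0.1], [154.5, 0.1]]
[np.float64(-72.1), np.float64(17.5), np.float64(108.4)]
[np.float64(-162.2), np.float64(-72.5), np.float64(18.4)]
[np.float64(106.9), np.float64(-163.4), np.float64(-72.6)]
8.2
```

```bash
python3 -m crank '[[0,0,0,0,0,0,1],[0,0,0,0,0,0,1]]'; python3 - <<'E'
from h import *
p=imaging.read_camera("top")
a=cv2.cvtColor(cv2.imread("pics/top0.png"),cv2.COLOR_BGR2RGB)
print("spare diff",np.abs(p["pixels"].astype(int)-a)[170:290,120:250].mean(), np.abs(p["pixels"].astype(int)-a)[170:290,120:250].max())
print(telemetry.get_state()["dq"].round(3)); print(ticket.sign_off())
E
```

```text
time: 8.4
eef_pos: [0.4847, -0.2437, 0.2177]
tcp_rot: [0.853, 0.522, -0.001, -0.001]
contact_force: [-0.7, -0.8, 0.1]
opening: 0.999
spare diff 2.7600641025641024 5
[ 0.    -0.005 -0.006  0.     0.    -0.   ]
the job is handed in; nothing more can be done
None
```

I turned the table with the block three clicks clockwise in one grasp, opened the gripper, raised it clear and handed the job in at about 8.5 s.

- **Angle:** three of the disc's screws, compared in the top view before and after release, show a turn of 72.1–72.6° clockwise against the 72° asked. The tool itself turned 72.0°.
- **Disagreement:** the network's rim point put the block at about −116° in the top view and −111° in the side view, where −117° was expected. I put this down to the network's own error and trusted the screws.
- **Empty table:** its part of the top picture matches the first one to within 5 grey levels, so it has not moved.
- **Robot:** every reading I took of the contact force was under 10 N. At hand-in the gripper was open, about 15 cm above the disc and touching nothing.

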